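Restock the clamp-block dispenser

ROBOT

A 7-joint arm with a two-finger parallel gripper is mounted at the origin on a cart in front of the work surface, level with it; the furniture and walls round the work are solid. World frame = base frame: x ahead of the robot, y to its left, z up, the work surface at z = 0. Lengths are in m, angles in rad, forces in N, time in s.
With the tool pointing down it reaches from about 0.4 to 0.9 m from the base axis. Payload 5.6 kg.
Tool frame: the origin (TCP) lies at the very end of the fingers, on their centre line; the grasp point (between the pads) lies 19 mm behind it; z points along the fingers, x is the direction in which the jaws open and shut, and the axes are right-handed (so a half turn about z gives the same grasp; the last joint's range is limited). The gripper opens to 92 mm and grips with 3 to 60 N. Pads are 20 mm wide; open, the fingers measure 128 mm over their backs; the gripper's body (75 mm by 189 mm) begins 69 mm behind the grasp point.
Start: joints at [1.222, 0.468, -0.012, 1.603, 0.006, 1.071, -0.056], TCP at [0.196, -0.62, 0.215] pointing down, gripper open.
Joint ranges: [-2.53, 2.53], [-0.31, 2.02], [-1.57, 1.55], [0.28, 2.44], [-1.29, 4.43], [0.15, 1.84], [-2.92, 2.92]. Speed limits (rad/s): [2.57, 2.57, 3.14, 3.14, 3.14, 3.14, 3.14].

INTERFACE

Orientations are given as a unit quaternion [w, x, y, z].
In Python, from plant import observe, camera, hand_in, recognise gives the robot as it stands.
- The arm moves only by the tool apply_moves, never from a script. Its argument "increments" is a list of rows, each a list of 5 numbers: the shift along the tool's x, y, z in mm, then the turn about the tool's z in rad, then the finger opening in mm, from 0 to 91.9. In form: [[x, y, z, yaw, hand], ...]. A call has 1 to 20 rows; each row is the pose to reach, as a shift and turn from the pose commanded when the call began, along the tool's axes at that moment; what a row does not reach only later rows make up. A row lasts 1/10 s, in which the tool goes at most 50 mm and 8.59 degrees, less where a joint would pass 70% of its speed; a pose out of reach is approached as far as the arm can. A call with a gripper value outside its range is refused whole. The fingers move at their own pace and stop on an object; "force" is the grip in N (left out, the last holds). Time passes only in rows, so rows that repeat a pose let the fingers close. It gives the time, the measured TCP pose, the force and the opening at its end, in the units of the state.
- observe(): the state, without advancing time (a new reading comes with each control period).
- camera(name): name is "scene" or "top" or "wrist"; returns a dict with "pixels" (420x560x3 uint8, red, green, blue), "depth" (420x560 float32, m along the optical axis (not along the pixel's ray), 0 where there is no reading), "mtx" (3x3 intrinsics, pixels), "position" and "orientation" of the camera in the world. Camera axes: x right, y down, z forward; pixel columns grow to the right and rows downward; lengths in m; the calibration is good to about 2 mm. A picture is of the moment at which its call begins.
- hand_in(): hands the job in, once; it reports no verdict.
Trained networks look in a picture, given as the dict that the camera call returned (one of the last four; its "shot" number tells which), for a name from the list of things; names that differ only in an ending like _2 or _b are one class to them, and where a whole thing is asked for, a point or a joint stands for the part that bears it (a point fixed in the world has none). Each returns a list of dicts, best first, with "conf" (0 to 1); they miss things now and then, are a little off and sometimes report something else, mostly with a low value. They report only what shows in the picture. A call takes as long as a camera call.
- recognise(picture, name): "extent" ([left, top, right, bottom] in pixels, round what is visible of it).
The state is a dict: "time": time; "q": joint angles; "joint_velocities": joint speeds; "joint_torque": joint torques, N m; "tcp_pos": TCP position; "tool_rot": TCP orientation; "contact_force": force on the tool from outside, world axes, zero at the start; "wrist_torque": the same for the moment, N m; "gripper_width": finger opening in m.
Only numpy, scipy, OpenCV 4.12 (cv2) and the standard library are available. Lean on these libraries where they do the work, as an engineer would, in place of code of your own. Each camera call takes 0.05 s, during which the arm holds its last target. There are 200 camera calls.

TASK

The spring-loaded dispenser on the bench holds one wooden clamp block under its two end catches. Find the loose block of the same shape and size on the bench, lay it flat in the mouth of the dispenser on top of the stored one, lined up with it, and press it straight down until both catches snap over its top and keep it down. Then let go and move clear.

Things in the scene. Friction and masses are not known exactly. Their poses are not given: they have to be found in the camera images.
- spare_block: The loose block to load: plain pine block, 51 mm (its x) by 98 mm (its y) by 38 mm high, about 0.1 kg, lying flat on the bench. Origin: centre of its underside. Same as the stored block. The other wood blocks do not fit: a square one 77 x 77 x 20 mm and a long thin one 49 x 142 x 19 mm.
- stored_block: The identical block (51 x 98 x 38 mm, origin at the centre of its underside) in the dispenser, on a tray whose spring pushes it up against the catches. It sinks as the next block is pressed onto it: 38 mm when that one is caught, 48 mm at the tray's stop. The spring gives 6 to 9 N.
- dispenser: Fixed to the bench: two upright aluminium end channels on a base 106 x 168 mm. Origin: centre of the base's underside; y along the blocks' long side, a channel at +y and -y. Space inside 67 (x) by 106 (y) mm; the tops flare outward at z = 158 to 183 mm, 10 mm per side. Both long sides are open over the middle 66 mm, so fingers holding a block by its 51 mm width fit beside it.
- catches (a point): Point midway between the two sprung end catches, level with their flat undersides (z = 134 mm). Their tops slope inward; a block set in the mouth rests on the slopes, underside about 15 mm above this point. Press its middle (some 2 to 10 N) until its top is 5 to 8 mm below this point: the catches snap over it. The tray stops at 10 mm below. Let go, it rises to the catches.

How it is judged:
At the end, for the whole second after the job is handed in: The spare block lies flat (within 10 degrees) on the stored block inside the dispenser, within 15 mm of its middle, its top held under the catches (its underside 86 to 101 mm above the bench, the stored block's below 65 mm), at rest and let go (z of spare_block in the frame of dispenser between 0.086 and 0.101 m and horizontal distance between each of spare_block, stored_block and dispenser below 0.015 m and angle between spare_block's own z axis and vertical below 0.17 rad and z of stored_block in the frame of dispenser below 0.065 m and linear speed of spare_block below 0.02 m/s); the robot touches nothing.
It also fails if it takes over 48 s, if anything falls off the work surface, if the arm or the gripper's body presses on something with over 40 N, if the wrist force passes 120 N, or if a joint passes its speed limit or range.

## Working session

There is one attempt and no reset: what is moved stays moved. The work goes in short steps, Python scripts to look and compute and a tool call to move; the robot and the scene stay as the last step left them, time stands still between calls to the robot, and variables do not carry over. Pictures are saved under pics/ and viewed, on a budget of 10 in all, crops included, one or two more only if the job needs it, and the job is handed in when it is done.

Besides the shell and the picture viewer there is one more tool, called after "Emit:" by a JSON object that holds its "method" and its "body". apply_moves: Moves the arm, as the interface text tells. Its arguments: {"type":"object","properties":{"increments":{"type":"array","items":{"type":"array","items":{"type":"number"}}},"force":{"type":"number"}},"required":["increments"]}

```bash
mkdir -p pics; cat > h.py <<'E'
import numpy as np, cv2
from scipy.spatial.transform import Rotation as R
from plant import observe, camera, hand_in, recognise
def rot(q): return R.from_quat([q[1],q[2],q[3],q[0]]).as_matrix()
def cloud(p):
    d=p["depth"].astype(float); K=np.array(p["mtx"]); v,u=np.mgrid[:d.shape[0],:d.shape[1]]
    c=np.stack([(u-K[0,2])*d/K[0,0],(v-K[1,2])*d/K[1,1],d],-1)
    w=c@rot(p["orientation"]).T+np.array(p["position"]); w[d<=0]=np.nan
    return w
def save(p,n): cv2.imwrite(f"pics/{n}.png",p["pixels"][:,:,::-1])
E
python3 - <<'E'
from h import *
s=observe(); print(s["time"],s["tcp_pos"],s["tool_rot"],s["gripper_width"],s["contact_force"])
ims=[]
for n in ["scene","top"]:
    p=camera(n); ims.append(p["pixels"]); np.savez(f"{n}.npz",w=cloud(p),px=p["pixels"]); w=cloud(p)
    for t in ["spare_block","stored_block","dispenser"]:
        for r in recognise(p,t)[:4]:
            l,tp,rr,b=map(int,r["extent"]); m=w[tp:b+1,l:rr+1].reshape(-1,3)
            print(n,t,round(r["conf"],2),[l,tp,rr,b],np.nanmedian(m,0).round(3))
cv2.imwrite("pics/a.png",np.hstack(ims)[:,:,::-1][:, :, :]) if 0 else None
cv2.imwrite("pics/scene.png",ims[0][:,:,::-1]);cv2.imwrite("pics/top.png",ims[1][:,:,::-1])
E
```

```text
0.0 [ 0.19544464 -0.6193177   0.21366387] [-4.66761088e-04  8.06526697e-01 -5.91197031e-01 -7.34348808e-04] 0.09168952537909447 [ 0.25560139  0.18200589 -0.09827799]
scene spare_block 0.63 [325, 149, 339, 178] [0.525 0.36  0.036]
scene stored_block 0.88 [289, 176, 314, 200] [0.529 0.105 0.134]
scene dispenser 0.74 [271, 157, 330, 247] [0.529 0.104 0.044]
top spare_block 0.88 [135, 200, 178, 221] [0.504 0.37  0.036]
top spare_block 0.72 [228, 167, 307, 233] [0.51  0.096 0.008]
top stored_block 0.89 [245, 185, 287, 212] [0.51  0.096 0.133]
top dispenser 0.6 [229, 164, 305, 233] [0.512 0.097 0.007]
```

View pics/top.png

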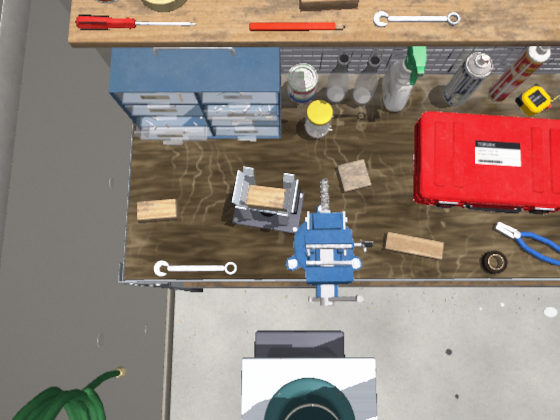

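View pics/scene.png

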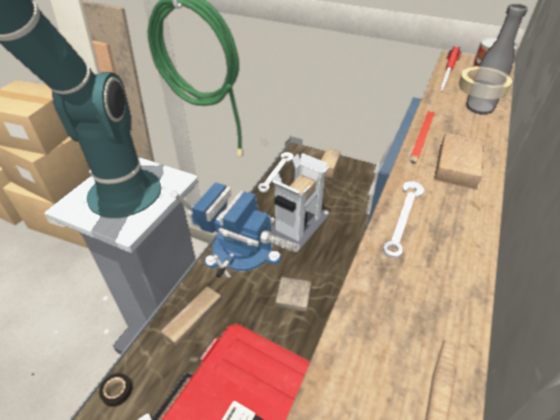

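The top view shows the spare block at about (157,210), the dispenser with its stored block at (268,198), the vise at (328,250), the square block at (354,176) and the thin one at (414,246). The scene view agrees: the spare is half hidden behind the dispenser.

```bash
python3 - <<'E'
from h import *
for n in ["top","scene"]:
    w=np.load(n+".npz")["w"].reshape(-1,3)
    def box(lo,hi,t):
        m=np.all((w>lo)&(w<hi),1); q=w[m]
        if len(q)<10: print(n,t,len(q));return
        (c,s,a)=cv2.minAreaRect((q[:,:2]*1000).astype(np.float32))
        print(n,t,len(q),"c",np.round(c,1),"size",np.round(s,1),"ang",round(a,1),"z",np.median(q[:,2]).round(4))
    box([.42,.27,.028],[.60,.47,.05],"spare")
    box([.44,.02,.125],[.60,.18,.14],"stored")
    box([.42,-.02,.150],[.64,.22,.2],"flare")
    for y0,y1 in [(.097,.22),(-.03,.097)]: box([.42,y0,.172],[.64,y1,.2],"flaretop")
    box([.42,-.03,.002],[.64,.22,.02],"base")
    # obstacle heights
    if n=="top":
        for nm,x0,x1,y0,y1 in [("vise",.25,.5,-.15,.05),("cab",.62,.85,.05,.45),("cans",.62,.85,-.05,.05),("wrench",.3,.42,.15,.45)]:
            m=(w[:,0]>x0)&(w[:,0]<x1)&(w[:,1]>y0)&(w[:,1]<y1); print(nm,np.percentile(w[m,2],[50,99]).round(3))
        g=w[(w[:,2]>.08)]; g=g[(g[:,0]>.55)&(g[:,1]>.2)&(g[:,1]<.5)]; print("cab min x",np.percentile(g[:,0],1))
E
```

```text
top spare 735 c [507.3 370.4] size [45.7 95.4] ang 4.8 z 0.0374
top stored 916 c [516.5  98. ] size [150.5  72.3] ang 80.4 z 0.1338
top flare 832 c [506.  68.] size [208.5 110. ] ang 69.3 z 0.1716
top flaretop 215 c [525.6 146.9] size [34.2 93.2] ang 80.2 z 0.1791
top flaretop 190 c [508.8  48. ] size [33.1 92.4] ang 81.2 z 0.1801
top base 1714 c [530.5  95.1] size [219.  249.4] ang 0.0 z 0.0051
vise [0.085 0.181]
cab [0.268 0.41 ]
cans [0.077 0.413]
wrench [-0.001  0.011]
cab min x 0.6699350462061001
scene spare 254 c [510.1 370.8] size [ 44.5 101. ] ang 4.2 z 0.0377
scene stored 603 c [516.8  87. ] size [131.9  74.9] ang 80.3 z 0.1344
scene flare 791 c [506.5  64.9] size [211.9 110. ] ang 70.2 z 0.1689
scene flaretop 180 c [526.8 146.6] size [36.1 91.9] ang 80.6 z 0.179
scene flaretop 140 c [509.8  47.7] size [33.9 92.1] ang 79.3 z 0.1802
scene base 976 c [530.2  93.5] size [216.1 249.5] ang 1.8 z 0.0059
```

Emit:
{"method": "apply_moves", "body": {"increments": [[0,0,-50,0,90],[0,0,-100,0,90],[0,0,-150,0,90],[-160,-180,-150,0,90],[-324,-370,-150,0,90],[-324,-370,-150,0,90],[-324,-370,-150,0,90],[-324,-370,-150,0,90],[-324,-370,-150,0,90],[-324,-370,-150,0,90],[-324,-370,-150,0,90],[-324,-370,-150,0,90],[-324,-370,-150,0,90],[-324,-370,-150,0,90]]}}

```text
time: 1.8
tcp_pos: [0.4537, -0.1933, 0.365]
tool_rot: [-0.001, 0.81, -0.587, 0.0]
contact_force: [0.1, -0.1, -0.3]
gripper_width: 0.09
```

```bash
cat >> h.py <<'E'
def togo(x,y,z,head):
    "shift (tool axes, mm) and yaw to put TCP at x,y,z with tool x at heading deg (mod 180)"
    s=observe(); M=rot(s["tool_rot"]); d=M.T@(np.array([x,y,z])-s["tcp_pos"])*1000
    h=np.degrees(np.arctan2(M[1,0],M[0,0])); e=(head-h+90)%180-90
    print("t",round(s["time"],2),"tcp",np.round(s["tcp_pos"],4),"q",np.round(s["q"],2),"head",round(h,1),"F",np.round(s["contact_force"],1),"w",round(s["gripper_width"]*1000,1))
    print("  shift",d.round(1),"yaw",round(-np.radians(e),3))
E
python3 -c "
from h import *
togo(.508,.3705,.22,4.6)"
```

```text
t 1.8 tcp [ 0.4537 -0.1933  0.365 ] q [ 0.67  0.1  -0.36  1.76  0.03  1.29 -0.95] head -71.9 F [ 0.1 -0.1 -0.3] w 90.0
  shift [-518.8 -226.7  146. ] yaw -1.335
```

Emit:
{"method": "apply_moves", "body": {"increments": [[-43,-19,0,-0.12,90],[-86,-38,0,-0.24,90],[-129,-57,0,-0.36,90],[-172,-76,0,-0.48,90],[-215,-95,0,-0.6,90],[-258,-113,0,-0.72,90],[-301,-132,0,-0.84,90],[-344,-151,0,-0.96,90],[-387,-170,20,-1.08,90],[-430,-189,60,-1.2,90],[-473,-208,100,-1.33,90],[-519,-227,146,-1.335,90],[-519,-227,146,-1.335,90],[-519,-227,146,-1.335,90],[-519,-227,146,-1.335,90]]}}

```text
time: 3.3
tcp_pos: [0.5111, 0.3634, 0.2177]
tool_rot: [0.001, 0.999, 0.035, -0.001]
contact_force: [0.2, -0.5, 0.5]
gripper_width: 0.09
```

```bash
python3 - <<'E'
from h import *
p=camera("wrist"); save(p,"w1"); q=cloud(p).reshape(-1,3)
m=np.all((q>[.42,.27,.028])&(q<[.60,.47,.05]),1); r=cv2.minAreaRect((q[m][:,:2]*1000).astype(np.float32)); print(m.sum(),r,np.median(q[m][:,2]))
togo(.508,.3705,.012,4.6)
E
```

```text
3794 ((507.4956359863281, 370.92071533203125), (45.094993591308594, 94.74800872802734), 4.610925197601318) 0.037042396392340526
t 3.35 tcp [0.512  0.3629 0.219 ] q [-0.13  0.55 -0.76  1.62  0.41  1.14 -0.92] head 4.0 F [0.  0.2 0.6] w 90.2
  shift [ -3.5  -8.  207. ] yaw -0.011
```

View pics/w1.png

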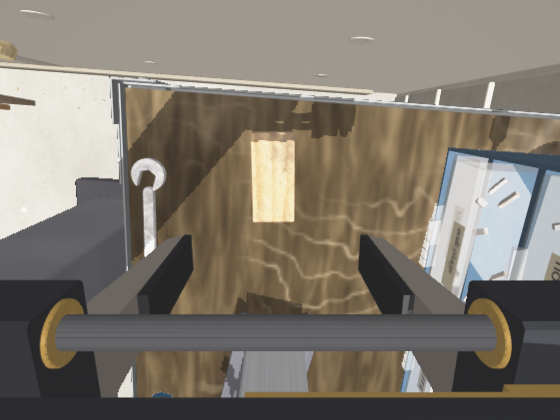

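The wrist view shows the block at (273,180), clear of everything and in line with the jaws; its pose agrees with the top view.

Emit:
{"method": "apply_moves", "body": {"increments": [[-4,-8,50,-0.01,90],[-4,-8,100,-0.01,90],[-4,-8,150,-0.01,90],[-4,-8,190,-0.01,90],[-4,-8,205,-0.01,90],[-4,-8,207,-0.01,90],[-4,-8,207,-0.01,90],[-4,-8,207,-0.01,40],[-4,-8,207,-0.01,40],[-4,-8,207,-0.01,40],[-4,-8,207,-0.01,40],[-4,-8,207,-0.01,40],[-4,-8,207,-0.01,40],[-4,-8,207,-0.01,40]], "force": 40}}

```text
time: 4.75
tcp_pos: [0.5067, 0.3715, 0.0116]
tool_rot: [0.0, 0.999, 0.04, 0.0]
contact_force: [0.3, 0.0, 1.5]
gripper_width: 0.0445
```

```bash
python3 -c "
from h import *
togo(.517,.0975,.25,-9.6)"
```

```text
t 4.75 tcp [0.5067 0.3715 0.0116] q [-0.25  0.79 -0.61  1.74  0.61  0.8  -1.08] head 4.6 F [0.3 0.  1.5] w 44.5
  shift [ -11.6  273.9 -238.4] yaw 0.248
```

Opening reads 44.5 mm where 51 was expected; I'll lift and see whether it holds.

Emit:
{"method": "apply_moves", "body": {"increments": [[0,0,0,0,40],[0,0,-20,0,40],[0,0,-50,0,40],[0,0,-90,0,40],[0,0,-140,0,40],[0,0,-190,0,40],[0,0,-240,0,40],[0,0,-250,0,40],[0,0,-250,0,40],[0,0,-250,0,40]]}}

```text
time: 5.75
tcp_pos: [0.5061, 0.3704, 0.2596]
tool_rot: [0.001, 0.999, 0.04, -0.001]
contact_force: [-0.5, -1.2, -1.5]
gripper_width: 0.0445
```

```bash
python3 - <<'E'
from h import *
p=camera("wrist"); save(p,"w2"); 
togo(.517,.0975,.26,-9.6)
p=camera("top"); w=cloud(p).reshape(-1,3)
m=np.all((w>[.42,.27,.002])&(w<[.60,.47,.05]),1);print("left on bench",m.sum())
E
```

```text
t 5.8 tcp [0.5059 0.3703 0.259 ] q [-0.13  0.52 -0.78  1.57  0.38  1.21 -0.91] head 4.6 F [-1.5  0.1 -1. ] w 44.6
  shift [-10.7 272.8  -0.3] yaw 0.247
left on bench 35
```

View pics/w2.png

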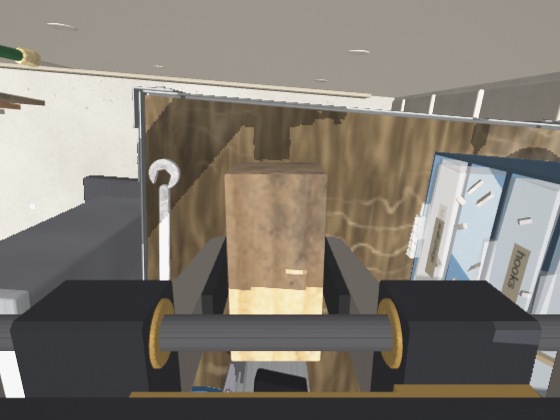

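The block is held square and hangs level (228–322 px wide, straight edges). Next, over the dispenser.

Emit:
{"method": "apply_moves", "body": {"increments": [[-1,30,0,0.03,40],[-3,65,0,0.06,40],[-4,100,0,0.09,40],[-6,140,0,0.12,40],[-7,180,0,0.16,40],[-9,215,0,0.2,40],[-10,245,0,0.23,40],[-11,265,0,0.247,40],[-11,273,0,0.247,40],[-11,273,0,0.247,40],[-11,273,0,0.247,40],[-11,273,0,0.247,40]]}}

```text
time: 7.05
tcp_pos: [0.5172, 0.1001, 0.2613]
tool_rot: [-0.0, 0.997, -0.082, -0.0]
contact_force: [0.1, 0.5, -2.3]
gripper_width: 0.0446
```

```bash
python3 - <<'E'
from h import *
p=camera("scene"); save(p,"s2"); togo(.517,.0975,.20,-9.6)
ps=camera("top"); im=np.vstack
a=p["pixels"][100:300,190:400]; b=ps["pixels"][130:270,180:350]
cv2.imwrite("pics/c2.png",np.hstack([cv2.resize(a,(400,400)),cv2.resize(b,(400,400))])[:,:,::-1])
for n,q in [("scene",p),("top",ps),("wrist",camera("wrist"))]:
    w=cloud(q).reshape(-1,3)
    m=np.all((w>[.46,.03,.276])&(w<[.57,.165,.296]),1); s=w[m]
    if len(s)>30:
        s=s[abs(s[:,2]-np.median(s[:,2]))<.008]
        A=np.c_[s[:,:2]-s[:,:2].mean(0),np.ones(len(s))]; print(n,len(s),"top plane slopes",np.linalg.lstsq(A,s[:,2],rcond=None)[0].round(3),cv2.minAreaRect((s[:,:2]*1000).astype(np.float32)))
    m=np.all((w>[.42,-.02,.172])&(w<[.64,.22,.19]),1); s=w[m]
    for sg in (1,-1):
        t=s[sg*((s[:,1]-.0975)+.0*s[:,0])>0]
        if len(t)>30: print(n,"flare",sg,len(t),cv2.minAreaRect((t[:,:2]*1000).astype(np.float32)))
E
```

```text
t 7.1 tcp [0.5172 0.1    0.2614] q [ 0.36  0.31 -0.74  1.81  0.23  1.11 -0.62] head -9.4 F [ 0.  1. -1.] w 44.9
  shift [ 0.2  2.5 61.4] yaw 0.003
scene 554 top plane slopes [-0.012  0.034  0.287] ((519.9423828125, 98.30548095703125), (96.2347640991211, 74.22337341308594), 75.36724090576172)
scene flare 1 148 ((528.912109375, 147.68153381347656), (37.923377990722656, 88.89476776123047), 79.91401672363281)
scene flare -1 142 ((510.54815673828125, 47.321044921875), (35.40924072265625, 94.90717315673828), 79.82474517822266)
top flare 1 37 ((520.9354858398438, 160.55126953125), (7.776647567749023, 57.075042724609375), 80.26276397705078)
wrist 15988 top plane slopes [-0.001 -0.005  0.287] ((517.4602661132812, 99.27010345458984), (95.4031982421875, 74.38309478759766), 80.10600280761719)
wrist flare 1 1697 ((525.3956298828125, 146.65293884277344), (33.86073684692383, 92.7719497680664), 80.700439453125)
```

View pics/c2.png

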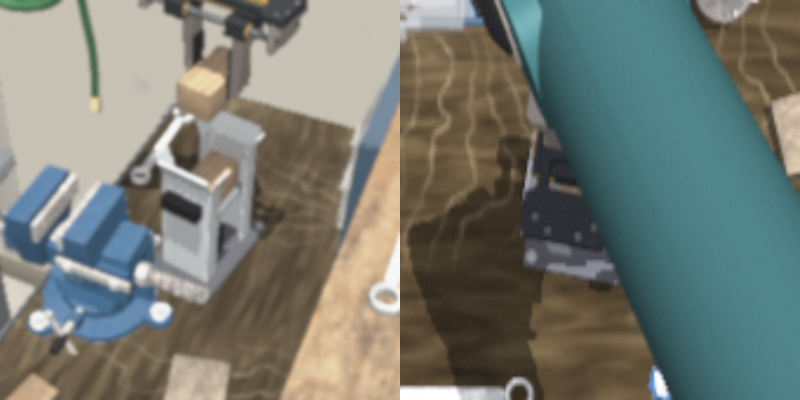

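The scene crop shows the block over the mouth; the wrist depth gives it level, with its top at 0.287. Lower it to just above the catch slopes.

Emit:
{"method": "apply_moves", "body": {"increments": [[0,2.5,20,0,40],[0,2.5,45,0,40],[0,2.5,65,0,40],[0,2.5,80,0,40],[0,2.5,90,0,40],[0,2.5,95,0,40],[0,2.5,95,0,40],[0,2.5,95,0,40]]}}

```text
time: 8.0
tcp_pos: [0.5176, 0.0962, 0.1672]
tool_rot: [-0.0, 0.997, -0.083, 0.001]
contact_force: [0.4, -0.2, -0.2]
gripper_width: 0.0451
```

```bash
python3 - <<'E'
from h import *
togo(.517,.0975,.0995,-9.6)
w=cloud(camera("wrist")).reshape(-1,3)
z=observe()["tcp_pos"][2]+.0256
m=np.all((w>[.46,.03,z-.012])&(w<[.57,.165,z+.008]),1); s=w[m]; A=np.c_[s[:,:2]-s[:,:2].mean(0),np.ones(len(s))]
print(len(s),np.linalg.lstsq(A,s[:,2],rcond=None)[0].round(4))
E
```

```text
t 8.0 tcp [0.5176 0.0962 0.1672] q [ 0.31  0.42 -0.69  1.91  0.33  0.92 -0.7 ] head -9.6 F [ 0.4 -0.2 -0.2] w 45.1
  shift [-0.9 -1.2 67.7] yaw 0.001
18326 [ 0.0011 -0.0184  0.1913]
```

Emit:
{"method": "apply_moves", "body": {"increments": [[-0.5,-1,5,0,40],[-0.5,-1,10,0,40],[-0.5,-1,15,0,40],[-0.5,-1,20,0,40],[-0.5,-1,25,0,40],[-0.5,-1,28,0,40],[-0.5,-1,30,0,40],[-0.5,-1,30,0,40]], "force": 55}}

```text
time: 8.85
tcp_pos: [0.517, 0.0973, 0.1364]
tool_rot: [-0.0, 0.997, -0.083, 0.0]
contact_force: [0.9, 1.1, 2.0]
gripper_width: 0.0441
```

```bash
python3 - <<'E'
from h import *
togo(.517,.0975,.102,-9.6)
w=cloud(camera("wrist")).reshape(-1,3)
z=observe()["tcp_pos"][2]+.0256
m=np.all((w>[.46,.03,z-.015])&(w<[.57,.165,z+.015]),1); s=w[m]; s=s[abs(s[:,2]-np.median(s[:,2]))<.008]; A=np.c_[s[:,:2]-s[:,:2].mean(0),np.ones(len(s))]
print(z,len(s),np.linalg.lstsq(A,s[:,2],rcond=None)[0].round(4))
E
```

```text
t 8.85 tcp [0.517  0.0973 0.1364] q [ 0.29  0.46 -0.67  1.94  0.37  0.87 -0.74] head -9.6 F [0.9 1.1 2. ] w 44.1
  shift [-0.  -0.2 34.4] yaw 0.001
0.16209354828294503 24755 [-1.000e-04 -1.600e-03  1.626e-01]
```

The block is level and hasn't slipped. Continue down to the snap depth.

Emit:
{"method": "apply_moves", "body": {"increments": [[0,0,5,0,40],[0,0,10,0,40],[0,0,15,0,40],[0,0,20,0,40],[0,0,25,0,40],[0,0,28,0,40],[0,0,31,0,40],[0,0,33,0,40],[0,0,35,0,40],[0,0,35,0,40],[0,0,35,0,40]]}}

```text
time: 10.0
tcp_pos: [0.517, 0.0972, 0.1015]
tool_rot: [-0.0, 0.997, -0.083, 0.0]
contact_force: [0.8, 1.9, 5.0]
gripper_width: 0.0446
```

```bash
python3 - <<'E'
from h import *
togo(.517,.0975,.102,-9.6)
p=camera("wrist"); save(p,"w3"); w=cloud(p).reshape(-1,3)
z=observe()["tcp_pos"][2]+.0256
m=np.all((w>[.46,.06,z-.015])&(w<[.57,.135,z+.015]),1); s=w[m]; s=s[abs(s[:,2]-np.median(s[:,2]))<.005]; A=np.c_[s[:,:2]-s[:,:2].mean(0),np.ones(len(s))]
print(z,len(s),np.linalg.lstsq(A,s[:,2],rcond=None)[0].round(4))
E
```

```text
t 10.0 tcp [0.517  0.0972 0.1015] q [ 0.26  0.51 -0.63  1.96  0.41  0.8  -0.78] head -9.6 F [0.8 1.9 5. ] w 44.6
  shift [-0.  -0.3 -0.5] yaw 0.001
0.1270930245295301 12462 [-0.0003 -0.0002  0.127 ]
```

View pics/w3.png

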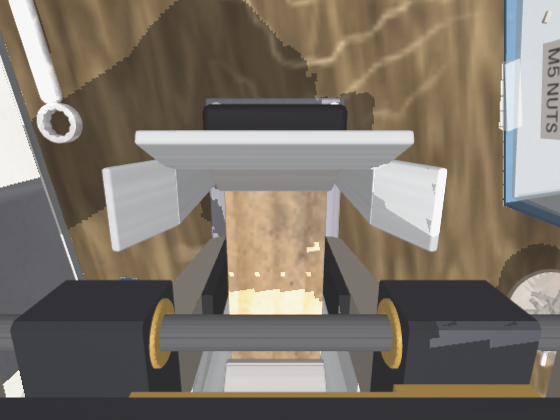

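The top is level at 0.127, 7 mm below the catches, and the block lies central between the channels. One more millimetre, then release.

Emit:
{"method": "apply_moves", "body": {"increments": [[0,0,1,0,40],[0,0,1,0,40],[0,0,1,0,48],[0,0,1,0,56],[0,0,1,0,65],[0,0,1,0,65],[0,0,1,0,65],[0,0,1,0,65],[0,0,1,0,65]]}}

```text
time: 10.95
tcp_pos: [0.5168, 0.097, 0.1005]
tool_rot: [0.0, 0.997, -0.083, -0.0]
contact_force: [-0.1, -0.2, -0.5]
gripper_width: 0.0649
```

```bash
python3 - <<'E'
from h import *
togo(.517,.0975,.102,-9.6)
w=cloud(camera("wrist")).reshape(-1,3)
m=np.all((w>[.48,.06,.115])&(w<[.55,.135,.16]),1); s=w[m]; print(np.percentile(s[:,2],[5,25,50,75,95]).round(4))
s=s[abs(s[:,2]-np.median(s[:,2]))<.005]; A=np.c_[s[:,:2]-s[:,:2].mean(0),np.ones(len(s))]
print(len(s),np.linalg.lstsq(A,s[:,2],rcond=None)[0].round(4))
E
```

```text
t 10.95 tcp [0.5168 0.097  0.1005] q [ 0.26  0.51 -0.63  1.96  0.41  0.8  -0.78] head -9.6 F [-0.1 -0.2 -0.5] w 64.9
  shift [ 0.2 -0.6 -1.5] yaw 0.001
[0.1314 0.1327 0.1331 0.1337 0.1476]
12883 [-0.0013 -0.0012  0.1331]
```

The block rose to 0.133 and stays level there, held by the catches. Withdraw straight up, then clear.

Emit:
{"method": "apply_moves", "body": {"increments": [[0,0,-20,0,65],[0,0,-50,0,65],[0,0,-90,0,65],[0,0,-140,0,65],[0,0,-190,0,65],[0,0,-230,0,65],[0,-80,-250,0,65],[0,-130,-250,0,65],[0,-180,-250,0,65],[0,-220,-250,0,65],[0,-250,-250,0,65],[0,-250,-250,0,65],[0,-250,-250,0,65],[0,-250,-250,0,65]]}}

```text
time: 12.4
tcp_pos: [0.5587, 0.3423, 0.3503]
tool_rot: [0.001, 0.996, -0.084, 0.0]
contact_force: [0.7, -0.5, 0.1]
gripper_width: 0.0651
```

```bash
python3 - <<'E'
from h import *
togo(.517,.0975,.3,-9.6)
ims=[]
for n in ["top","scene"]:
    p=camera(n); w=cloud(p).reshape(-1,3)
    m=np.all((w>[.48,.05,.12])&(w<[.56,.145,.15]),1); s=w[m]
    if len(s): print(n,len(s),np.percentile(s[:,2],[5,50,95]).round(4),s.mean(0).round(4))
    P=p["pixels"]; ims.append(cv2.resize(P[130:270,180:350] if n=="top" else P[120:260,230:370],(400,400)))
cv2.imwrite("pics/end.png",np.hstack(ims)[:,:,::-1])
E
```

```text
t 12.4 tcp [0.5587 0.3423 0.3503] q [-0.09  0.5  -0.77  1.38  0.35  1.4  -1.03] head -9.6 F [ 0.7 -0.5  0.1] w 65.1
  shift [-1.000e-01  2.483e+02  5.060e+01] yaw -0.001
top 200 [0.1303 0.1346 0.1478] [0.5238 0.0666 0.136 ]
scene 424 [0.1254 0.1346 0.1461] [0.5254 0.1171 0.1352]
```

View pics/end.png

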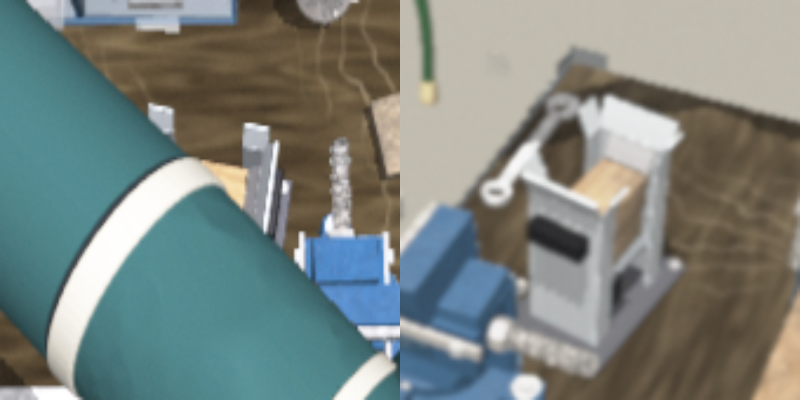

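The scene crop shows two blocks stacked in the dispenser, with the upper one's top flush at catch height. The arm is clear and the force reads about zero.

```bash
python3 -c "
from h import *
print(hand_in())"
```

```text
the job is handed in; nothing more can be done
None
```

The spare block is loaded in the dispenser on top of the stored one, and by my checks both catches hold it. I gripped it across its width and lined it up in the mouth. Then I pressed it down, still gripped, until its top was about 7–8 mm below the catches, released it and moved the arm clear. I handed in at about 12.5 s; no verdict is reported.

**Checks after release:**
- **Height:** the block's top rose to 0.133 m and stayed there. The last pictures gave 0.1346 m, though their patch includes some channel edges. The catches are at 0.134 m, so the underside is about 0.095–0.097 m.
- **Tilt and centring:** the tilt is under 0.1 degrees. The block was within about 1 mm of the dispenser's middle when I let go.
- **Stored block:** I did not measure its height directly. The spare resting flat on it puts it near 0.058 m.
- **Contact:** the gripper was about 25 cm away and the force was near zero.

**Disagreement:** the gripper closed at 44.5 mm where the block is given as 51 mm wide, and the depth images gave about 45 mm too. The grip held without slipping. The measured pressing force, 2–5 N, was also below the stated 6–9 N spring.

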